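Load two keyed reagent packs into the analyser's tray

ROBOT

A 7-joint arm with a two-finger parallel gripper is mounted at the origin on the work surface. World frame = base frame: x ahead of the robot, y to its left, z up, the work surface at z = 0. Lengths are in m, angles in rad, forces in N, time in s.
With the tool pointing down it reaches from about 0.4 to 0.85 m from the base axis. Payload 4.5 kg.
Tool frame: the origin (TCP) lies midway between the tips of the shut fingers; the grasp point (between the pads) lies 19 mm behind it; z points along the fingers, y is the direction in which the jaws open and shut (so a half turn about z gives the same grasp; the last joint's range is limited). The gripper opens to 88 mm and grips with 3 to 60 N. Pads are 18 mm wide; open, the fingers measure 123 mm over their backs; the gripper's body (75 mm by 187 mm) begins 45 mm behind the grasp point.
Start: joints at [-1.269, 0.689, -0.195, 1.565, 0.157, 0.902, -0.215], TCP at [0.165, 0.603, 0.239] pointing down, gripper open.
Joint ranges: [-3.01, 3.01], [-0.46, 2.08], [-1.47, 1.51], [0.13, 2.56], [-1, 4.14], [0.04, 2.09], [-2.66, 2.66]. Speed limits (rad/s): [2.57, 2.57, 3.14, 3.14, 3.14, 3.14, 3.14].

INTERFACE

Orientations are given as a unit quaternion [x, y, z, w].
In Python, from plant import r gives the robot as it stands. The module is installed in compiled form; this text tells all that it offers.
- The arm moves only by the tool carry_out, never from a script. Its argument "commands" is a list of rows, each a list of 6 numbers: the shift along the tool's x, y, z in m, then the turn, a rotation vector about the tool's x, y, z in degrees. In form: [[dx, dy, dz, wx, wy, wz], ...]. A call has 1 to 12 rows; each row is the pose to reach, as a shift and turn from the pose commanded when the call began, along the tool's axes at that moment; what a row does not reach only later rows make up. A row lasts 1/10 s, in which the tool goes at most 50 mm and 8.59 degrees, less where a joint would pass 70% of its speed; a pose out of reach is approached as far as the arm can. A call with a gripper value outside its range is refused whole. "fingers" is the closure in counts, from 0 (fully open) to 255 (shut), set as the call begins (left out, the last holds). The fingers move at their own pace and stop on an object; "grip_force" is the grip in N (left out, the last holds). Time passes only in rows, so rows that repeat a pose let the fingers close. It gives the time, the measured TCP pose, the force and the opening at its end, in the units of the state.
- r.get_state(): the state, without advancing time (a new reading comes with each control period).
- r.snapshot(name): name is "scene" or "top"; returns a dict with "img" (400x640x3 uint8, blue, green, red), "intrinsics" (3x3 intrinsics, pixels), "extrinsics" (4x4, takes a point from camera to world coordinates). Camera axes: x right, y down, z forward; pixel columns grow to the right and rows downward; lengths in m; the calibration is good to about 2 mm. A picture is of the moment at which its call begins. There is no depth.
- r.finish_job(): hands the job in, once; it reports no verdict.
Trained networks look in a picture, given as the dict that the camera call returned (one of the last four; its "shot" number tells which), for a name from the list of things; names that differ only in an ending like _2 or _b are one class to them, and where a whole thing is asked for, a point or a joint stands for the part that bears it (a point fixed in the world has none). Each returns a list of dicts, best first, with "p" (0 to 1); they miss things now and then, are a little off and sometimes report something else, mostly with a low value. They report only what shows in the picture. A call takes as long as a camera call. They do not tell look-alikes from the thing itself.
- r.spot_in(picture, label): "xyz" ([x, y, z] in m, in world coordinates, good to about 4 mm: the middle of the surface that is visible of it).
- r.spot_point(picture, label): "xyz" ([x, y, z] in m, in world coordinates, good to about 4 mm: a listed point, or the origin of a listed thing).
The state is a dict: "clock": time; "q": joint angles; "qd": joint speeds; "joint_torque": joint torques, N m; "tool_pos": TCP position; "eef_rot": TCP orientation; "contact_force": force on the tool from outside, world axes, zero at the start; "moment": the same for the moment, N m; "opening": opening from 0.0 (shut) to 1.0 (fully open).
Only numpy, scipy, OpenCV 4.12 (cv2) and the standard library are available. Lean on these libraries where they do the work, as an engineer would, in place of code of your own. Each camera call takes 0.05 s, during which the arm holds its last target.

TASK

Load the reagent tray: put the purple reagent pack in the purple bay and the green pack in the green bay, each standing upright, flat on the bay's floor, with its key tab through the slot in the bay's end wall. Set the packs down rather than dropping them, let go, and leave the orange pack where it stands.

Things in the scene. Friction and masses are not known exactly. Their poses are not given: they have to be found in the camera images.
- tray: Fixed grey tray, 112 (x) x 168 (y) mm; origin: centre of its underside on the bench, z up. Floor 4 mm thick, wall tops 16 mm above the bench. Two open bays 100 (x) x 56 (y) mm inside: purple floor centred at y +50, green at y -50 mm; solid bridge between. Mid-way in each bay's +x end wall is a slot 32 mm wide, floor coloured, open upward, for a pack's tab; no gap in the other walls.
- purple_pack: Loose pack, 0.12-0.24 kg: upright white box 80 (x) x 36 (y) x 52 (z) mm, purple band. Origin: centre of its underside, z up. At its +x end a purple tab, 12 mm wide, 2 to 16 mm up, reaches to x 64 mm; round purple cap, 22 mm wide, 10 high, on top at x +24. Fits a bay only with +x along the tray's +x. Grip across the 36 mm width, at x 0, 40 mm up. Stands on the bench, yaw varies.
- green_pack: The same pack with green band, cap and tab; same mass, sizes, origin and axes. Stands on the bench, yaw varies.
- orange_pack: The same pack with orange band, cap and tab; same sizes, origin and axes. A bystander on the bench near the other two, not to be loaded or moved.
Mind the look-alikes: they are no part of the job. Leave any pink or yellow look-alike of the purple_pack alone.

How it is judged:
At the end, for the whole second after the job is handed in: Purple pack in the purple bay, green in the green: origin within 15 mm of the bay centre along each tray axis, underside less than 8 mm above the bench, upright within 0.1 rad, tab end (+x) along the tray's slot end (+x) within 0.26 rad, at rest and released (x of purple_pack in the frame of tray between -0.015 and 0.015 m and y of purple_pack in the frame of tray between 0.035 and 0.065 m and z of each of purple_pack, green_pack in the frame of tray below 0.008 m and angle between each of purple_pack, green_pack's own z axis and vertical below 0.1 rad and angle between the x axis of each of purple_pack, green_pack and the x axis of tray, either way round below 0.26 rad and y of tray in the frame of purple_pack below -0.02 m and x of green_pack in the frame of tray between -0.015 and 0.015 m and y of green_pack in the frame of tray between -0.065 and -0.035 m and y of tray in the frame of green_pack above 0.02 m and linear speed of each of purple_pack, green_pack below 0.02 m/s); the robot touches nothing.
It fails at once if the orange pack is moved by more than 30 mm (distance of orange_pack from where it was at the start of the episode above 0.03 m).
It fails at once if the purple pack is dropped from more than about 4 cm (falls faster than 0.9 m/s outside the fingers) (contact force between the fingers and purple_pack below 0.05 N and linear speed of purple_pack above 0.9 m/s).
It fails at once if the green pack is dropped from more than about 4 cm (falls faster than 0.9 m/s outside the fingers) (contact force between the fingers and green_pack below 0.05 N and linear speed of green_pack above 0.9 m/s).
It also fails if it takes over 54 s, if anything falls off the work surface, if the arm or the gripper's body presses on something with over 40 N, if the wrist force passes 120 N, or if a joint passes its speed limit or range.

## Working session

There is one attempt and no reset: what is moved stays moved. The work goes in short steps, Python scripts to look and compute and a tool call to move; the robot and the scene stay as the last step left them, time stands still between calls to the robot, and variables do not carry over. Pictures are saved under pics/ and viewed, and the job is handed in when it is done.

Besides the shell and the picture viewer there is one more tool, called after "Request:" by a JSON object that holds its "fn" and its "kwargs", one argument or row to a line. carry_out: Moves the arm, as the interface text tells. Its arguments: {"type":"object","properties":{"commands":{"type":"array","items":{"type":"array","items":{"type":"number"}}},"fingers":{"type":"number"},"grip_force":{"type":"number"}},"required":["commands"]}

```bash
mkdir -p pics; cat > h.py <<'E'
import numpy as np, cv2, pickle
from plant import r
from scipy.spatial.transform import Rotation as R
np.set_printoptions(precision=4, suppress=True)
def proj(s,P):
    E=np.linalg.inv(s["extrinsics"]); P=np.atleast_2d(P); c=P@E[:3,:3].T+E[:3,3]
    u=c@np.array(s["intrinsics"]).T; return u[:,:2]/u[:,2:]
def ray(s,uv,z):
    K=np.array(s["intrinsics"]);E=np.array(s["extrinsics"]); uv=np.atleast_2d(uv)
    d=np.c_[uv,np.ones(len(uv))]@np.linalg.inv(K).T@E[:3,:3].T; o=E[:3,3]
    return o+d*((z-o[2])/d[:,2])[:,None]
E
python3 - <<'E'
from h import *
st=r.get_state(); print({k:np.array(v) for k,v in st.items()})
for n in("top","scene"):
    s=r.snapshot(n); cv2.imwrite(f"pics/{n}0.png",s["img"]); print(n,np.array(s["intrinsics"]),np.array(s["extrinsics"]))
    for l in("tray","purple_pack","green_pack","orange_pack"):
        for f in("spot_in","spot_point"):
            for d in getattr(r,f)(s,l): 
                x=np.array(d["xyz"]);print(f,l,round(d["p"],2),x,proj(s,x)[0].round())
    pickle.dump({k:np.array(s[k]) for k in("img","intrinsics","extrinsics")},open(n+"0.pkl","wb"))
E
```

```text
{'clock': array(0.), 'q': array([-1.2692,  0.69  , -0.1945,  1.5663,  0.1573,  0.9025, -0.2151]), 'qd': array([ 0.0022,  0.0017,  0.0004, -0.0015, -0.0016,  0.0011, -0.0008]), 'joint_torque': array([ -0.0006, -52.7554,  -1.2673, -15.3432,  -0.0527,   0.0063,
         0.0002]), 'tool_pos': array([0.1652, 0.6021, 0.2379]), 'eef_rot': array([ 0.1334,  0.9911, -0.0009, -0.0001]), 'contact_force': array([0.0642, 0.5467, 0.1627]), 'moment': array([-0.0018, -0.0246,  0.0027]), 'opening': array(1.0002)}
top [[422.0333   0.     317.445 ]
 [  0.     422.0333 200.0775]
 [  0.       0.       1.    ]] [[ 0.0233 -0.9912  0.1304  0.4008]
 [-0.9997 -0.0233  0.0016 -0.0999]
 [ 0.0014 -0.1304 -0.9915  0.9989]
 [ 0.      0.      0.      1.    ]]
spot_in tray 0.61 [0.5505 0.1912 0.0039] [196. 189.]
spot_point tray 0.72 [ 0.5513  0.1953 -0.0011] [195. 189.]
spot_in purple_pack 0.89 [ 0.457  -0.2746  0.0511] [395. 232.]
spot_in purple_pack 0.84 [ 0.5005 -0.4154  0.0551] [458. 214.]
spot_in purple_pack 0.74 [ 0.329  -0.3364  0.0474] [423. 291.]
spot_in purple_pack 0.71 [ 0.3844 -0.1598  0.0509] [344. 264.]
[... 878 characters left out ...]
t_in purple_pack 0.83 [ 0.4663 -0.2816  0.0398] [228. 189.]
spot_in purple_pack 0.61 [ 0.3442 -0.3411  0.0335] [196. 160.]
spot_point purple_pack 0.98 [ 0.5037 -0.426  -0.001 ] [157. 231.]
spot_point purple_pack 0.9 [ 0.3276 -0.3427  0.0009] [198. 167.]
spot_point purple_pack 0.61 [ 0.4551 -0.2829  0.0003] [230. 200.]
spot_point purple_pack 0.57 [ 0.3814 -0.1565  0.0007] [284. 168.]
spot_in green_pack 0.6 [ 0.6288 -0.1266  0.0486] [325. 231.]
spot_point green_pack 0.73 [ 0.6075 -0.1234  0.0006] [324. 240.]
spot_in orange_pack 0.69 [ 0.6974 -0.3115  0.0528] [221. 283.]
spot_in orange_pack 0.37 [0.5535 0.183  0.0033] [462. 191.]
spot_point orange_pack 0.67 [ 0.6783 -0.3158 -0.0008] [223. 294.]
```

View pics/top0.png

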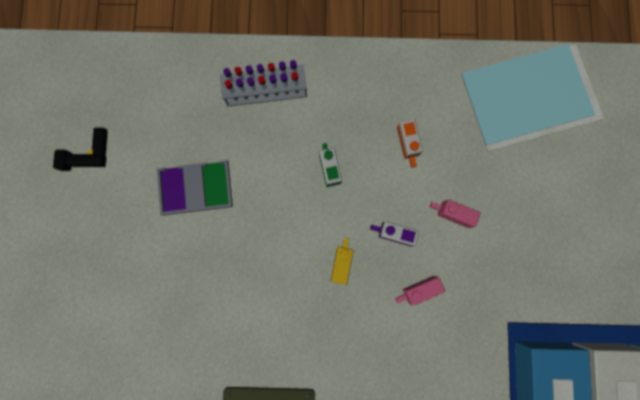

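View pics/scene0.png

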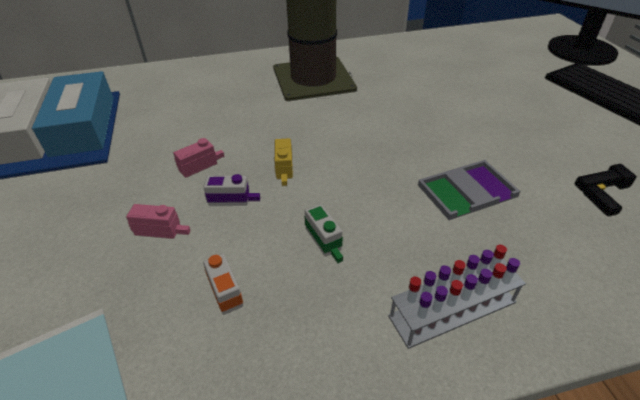

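```bash
python3 -c "
import cv2
a=cv2.imread('pics/top0.png')[110:320,300:500]; cv2.imwrite('pics/topc.png',cv2.resize(a,None,fx=2.8,fy=2.8,interpolation=cv2.INTER_CUBIC))
a=cv2.imread('pics/top0.png')[130:250,130:270]; cv2.imwrite('pics/trayc.png',cv2.resize(a,None,fx=4,fy=4,interpolation=cv2.INTER_CUBIC))
"
```

```text
(no output)
```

View pics/topc.png

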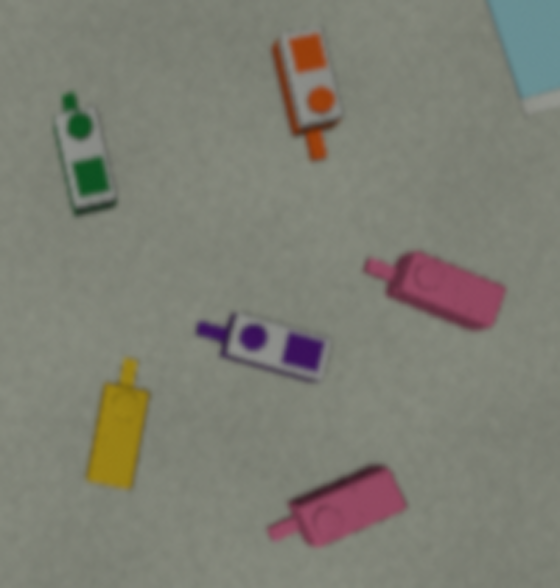

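View pics/trayc.png

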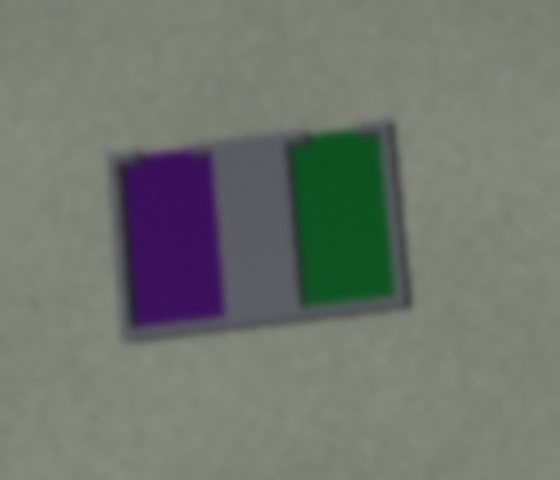

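Purple pack candidates in the top view are the white box with a purple band at (395,233), the pink ones at (458,214) and (424,291), and the yellow one at (343,265). Only the one at (395,233) is white with a purple band, cap and tab, and the enlarged crop confirms it. Green is at (330,167), orange at (410,143), and the tray at (195,188) has its slots at the image top (+x world). Next I measure the poses.

```bash
cat > pose.py <<'E'
from h import *
def mask(img,col):
    hsv=cv2.cvtColor(cv2.GaussianBlur(img,(0,0),0.5),cv2.COLOR_BGR2HSV)
    lo,hi={"p":((120,110,40),(145,255,255)),"g":((55,110,40),(80,255,255))}[col]
    return cv2.inRange(hsv,lo,hi)
def blobs(s,col,c,rad=45):
    m=mask(np.ascontiguousarray(s["img"]),col); n,l,st,ce=cv2.connectedComponentsWithStats(m)
    return [(st[i,4],ce[i],l==i) for i in range(1,n) if st[i,4]>8 and np.hypot(*(ce[i]-c))<rad]
E
python3 - <<'E'
from pose import *
for n,cs in(("top",{"p":(395,233),"g":(330,167)}),("scene",{"p":(228,189),"g":(325,231)})):
    s=pickle.load(open(n+"0.pkl","rb"))
    for c in cs:
        for a,ce,m in blobs(s,c,cs[c]): print(n,c,a,ce,"z52",ray(s,ce,.052)[0,:2],"z62",ray(s,ce,.062)[0,:2],"z16",ray(s,ce,.016)[0,:2])
s=pickle.load(open("top0.pkl","rb"))
for c,p in(("p",(172,190)),("g",(215,185))):
    for a,ce,m in blobs(s,c,p,25):
        q=np.argwhere(m)[:,::-1].astype(np.float32); rc=cv2.minAreaRect(q); b=cv2.boxPoints(rc)
        print("bay",c,a,"cent",ray(s,ce,.004)[0,:2],"rect",ray(s,rc[0],.004)[0,:2],rc); print(ray(s,b,.004)[:,:2])
# tray outline corner from the crop (pixels/4 + offset)
cr=np.array([[110,153],[392,121],[410,308],[124,342]])/4+np.array([130,130])
W=ray(s,cr,.016)[:,:2];print(W,W.mean(0),[np.linalg.norm(W[i]-W[(i+1)%4]) for i in range(4)])
E
```

```text
top p 41 [375.8049 228.122 ] z52 [ 0.465  -0.2308] z62 [ 0.4643 -0.2294] z16 [ 0.4674 -0.2358]
top p 50 [389.92 229.98] z52 [ 0.4615 -0.2625] z62 [ 0.4609 -0.2607] z16 [ 0.4639 -0.2686]
top p 119 [407.8067 235.1765] z52 [ 0.4509 -0.3025] z62 [ 0.4503 -0.3004] z16 [ 0.4528 -0.3102]
top g 19 [324.4211 146.1053] z52 [ 0.651  -0.1115] z62 [ 0.6484 -0.1114] z16 [ 0.6605 -0.112 ]
top g 48 [327.8958 154.375 ] z52 [ 0.6317 -0.1199] z62 [ 0.6293 -0.1197] z16 [ 0.6405 -0.1207]
top g 108 [332.1389 172.5463] z52 [ 0.5895 -0.1304] z62 [ 0.5875 -0.1301] z16 [ 0.5967 -0.1316]
scene p 67 [236.5672 178.4776] z52 [ 0.4521 -0.2616] z62 [ 0.4642 -0.2614] z16 [ 0.4085 -0.2624]
scene p 111 [215.4144 180.5766] z52 [ 0.4478 -0.3026] z62 [ 0.46   -0.3017] z16 [ 0.4038 -0.3061]
scene p 423 [232.5296 196.8889] z52 [ 0.5038 -0.2745] z62 [ 0.515  -0.2741] z16 [ 0.4635 -0.2762]
scene g 135 [317.7111 213.0074] z52 [ 0.5863 -0.1295] z62 [ 0.596  -0.1317] z16 [ 0.5514 -0.1216]
scene g 338 [327.6095 244.3047] z52 [ 0.6624 -0.131 ] z62 [ 0.6707 -0.1332] z16 [ 0.6325 -0.1232]
scene g 91 [329.0769 226.033 ] z52 [ 0.6225 -0.1179] z62 [ 0.6316 -0.1203] z16 [ 0.59   -0.1093]
bay p 919 cent [0.5494 0.2471] rect [0.5502 0.2472] ((172.8058624267578, 188.97647094726562), (41.95298767089844, 22.318683624267578), 85.60128784179688)
[[0.5982 0.281 ]
 [0.6036 0.2279]
 [0.5029 0.2137]
 [0.4976 0.2661]]
bay g 918 cent [0.5641 0.1474] rect [0.5649 0.1474] ((214.94561767578125, 183.87428283691406), (41.92873001098633, 22.437068939208984), 85.03025817871094)
[[0.6127 0.1813]
 [0.6187 0.1278]
 [0.5178 0.1139]
 [0.5119 0.1667]]
[[0.5973 0.2826]
 [0.6206 0.1165]
 [0.509  0.1003]
 [0.4852 0.2663]] [0.553  0.1914] [np.float64(0.167721050657043), np.float64(0.11270714074782368), np.float64(0.16769529640130557), np.float64(0.1133022174741831)]
```

Measured poses, with the networks agreeing within 3 mm:
- **Tray:** (0.554, 0.195), yaw 8.3° (outline 168x113 mm, as it should be)
- **Purple pack:** (0.4555, -0.283), yaw 76.2°
- **Green pack:** (0.607, -0.1255), yaw 14.5°

```bash
cat > go.py <<'E'
from h import *
import sys
# usage: go.py x y z jawheading_deg  (tool pointing straight down)
x,y,z,h=map(float,sys.argv[1:5])
st=r.get_state(); p=np.array(st["tool_pos"]); M=R.from_quat(st["eef_rot"])
hr=np.radians(h); yy=np.array([np.cos(hr),np.sin(hr),0]); zz=np.array([0,0,-1.]); T=R.from_matrix(np.c_[np.cross(yy,zz),yy,zz])
cy=M.as_matrix()[:,1]
print("clock",st["clock"],"pos",p,"jaw",np.degrees(np.arctan2(cy[1],cy[0])),"q",np.array(st["q"]),"F",np.array(st["contact_force"]),"open",st["opening"])
print("shift",M.inv().apply(np.array([x,y,z])-p),"rotvec",(M.inv()*T).as_rotvec(degrees=True))
E
python3 go.py 0.48 0.15 0.24 20; python3 go.py 0.4555 -0.283 0.14 -13.8
```

```text
clock 0.9 pos [0.1653 0.6028 0.2388] jaw 74.66038725689813 q [-1.2692  0.6891 -0.1946  1.5653  0.1573  0.9025 -0.2151] F [-0.108   0.2281  0.7741] open 0.9960925119502193
shift [-0.4232 -0.3534 -0.0013] rotvec [ 0.0058 -0.0036 54.6604]
clock 0.9 pos [0.1653 0.6028 0.2388] jaw 74.66038725689813 q [-1.2692  0.6891 -0.1946  1.5653  0.1573  0.9025 -0.2151] F [-0.108   0.2281  0.7741] open 0.9960925119502193
shift [-0.5141 -0.7775  0.0987] rotvec [ 0.0048 -0.0055 88.4604]
```

Request:
{"fn": "carry_out", "kwargs": {
  "commands": [
    [-0.423,-0.353,0,0,0,54.7],
    [-0.423,-0.353,0,0,0,54.7],
    [-0.423,-0.353,0,0,0,54.7],
    [-0.423,-0.353,0,0,0,54.7],
    [-0.423,-0.353,0,0,0,54.7],
    [-0.423,-0.353,0,0,0,54.7],
    [-0.423,-0.353,0,0,0,54.7],
    [-0.423,-0.353,0,0,0,54.7],
    [-0.423,-0.353,0,0,0,54.7],
    [-0.423,-0.353,0,0,0,54.7],
    [-0.423,-0.353,0,0,0,54.7],
    [-0.423,-0.353,0,0,0,54.7]
  ],
  "fingers": 0,
  "grip_force": 25
}}

```text
clock: 2.1
tool_pos: [0.4842, 0.1424, 0.2391]
eef_rot: [0.579, 0.815, -0.0, 0.003]
contact_force: [0.2, 0.1, 0.5]
opening: 1.001
```

```bash
python3 go.py 0.4555 -0.283 0.14 -13.8
```

```text
clock 2.1 pos [0.4842 0.1424 0.2391] jaw 19.18445351337632 q [-0.3906  0.53    0.0157  1.9316 -0.0049  0.6779 -0.0384] F [0.2292 0.11   0.4718] open 1.0005862501553757
shift [-0.3918 -0.1671  0.1005] rotvec [ 0.2055  0.227  32.9841]
```

Request:
{"fn": "carry_out", "kwargs": {
  "commands": [
    [-0.4,-0.164,0.1,0,0,33.8],
    [-0.4,-0.164,0.1,0,0,33.8],
    [-0.4,-0.164,0.1,0,0,33.8],
    [-0.4,-0.164,0.1,0,0,33.8],
    [-0.4,-0.164,0.1,0,0,33.8],
    [-0.4,-0.164,0.1,0,0,33.8],
    [-0.4,-0.164,0.1,0,0,33.8],
    [-0.4,-0.164,0.1,0,0,33.8],
    [-0.4,-0.164,0.1,0,0,33.8],
    [-0.4,-0.164,0.1,0,0,33.8],
    [-0.4,-0.164,0.1,0,0,33.8],
    [-0.4,-0.164,0.1,0,0,33.8]
  ]
}}

```text
clock: 3.3
tool_pos: [0.4629, -0.2795, 0.1388]
eef_rot: [0.786, 0.618, 0.001, -0.001]
contact_force: [0.4, -0.9, 0.7]
opening: 1.0
```

```bash
python3 - <<'E'
from h import *
s=r.snapshot("top"); cv2.imwrite("pics/t1.png",cv2.resize(s["img"][150:310,320:480],None,fx=3.5,fy=3.5,interpolation=cv2.INTER_CUBIC))
E
python3 go.py 0.4555 -0.283 0.021 -13.8
```

```text
clock 3.35 pos [ 0.4631 -0.2793  0.1389] jaw -13.666182936229884 q [ 0.4311  0.7282  0.0453  1.9188 -0.0664  0.4963  0.2849] F [0.3703 0.9242 0.5584] open 0.9993113948399527
shift [-0.0056 -0.0065  0.1179] rotvec [ 0.0065 -0.0835  0.1338]
```

View pics/t1.png

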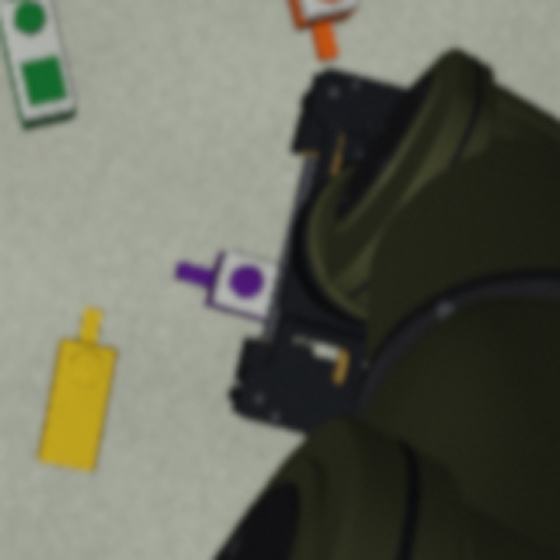

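The gripper stands over the purple pack, with its cap and tab showing to the left of the hand at (245,280) in the crop. I'll descend with the correction.

Request:
{"fn": "carry_out", "kwargs": {
  "commands": [
    [-0.005,-0.006,0.02,0,0,0],
    [-0.005,-0.006,0.05,0,0,0],
    [-0.005,-0.006,0.08,0,0,0],
    [-0.005,-0.006,0.1,0,0,0],
    [-0.005,-0.006,0.11,0,0,0],
    [-0.005,-0.006,0.117,0,0,0],
    [-0.005,-0.006,0.117,0,0,0],
    [-0.005,-0.006,0.117,0,0,0]
  ]
}}

```text
clock: 4.15
tool_pos: [0.4558, -0.285, 0.0225]
eef_rot: [0.787, 0.617, 0.0, 0.001]
contact_force: [0.6, -0.4, 0.2]
opening: 1.003
```

```bash
python3 go.py 0.4555 -0.283 0.021 -13.8
```

```text
clock 4.15 pos [ 0.4558 -0.285   0.0225] jaw -13.814172115110553 q [ 0.4607  0.9321  0.0207  1.9675 -0.0697  0.2414  0.2995] F [ 0.6336 -0.3591  0.1969] open 1.0026604161893105
shift [ 0.0018 -0.0008  0.0015] rotvec [ 0.0707  0.0152 -0.0142]
```

Request:
{"fn": "carry_out", "kwargs": {
  "commands": [
    [0,0,0,0,0,0],
    [0,0,0,0,0,0],
    [0,0,0,0,0,0],
    [0,0,0,0,0,0],
    [0,0,0,0,0,0],
    [0,0,0,0,0,0],
    [0,0,0,0,0,0],
    [0,0,0,0,0,0],
    [0,0,0,0,0,0],
    [0,0,0,0,0,0]
  ],
  "fingers": 255,
  "grip_force": 25
}}

```text
clock: 5.15
tool_pos: [0.4551, -0.2849, 0.0216]
eef_rot: [0.787, 0.617, -0.0, -0.0]
contact_force: [-0.6, 0.4, 0.4]
opening: 0.406
```

```bash
python3 go.py 0.4555 -0.283 0.021 -13.8
```

```text
clock 5.15 pos [ 0.4551 -0.2849  0.0216] jaw -13.844798971462295 q [ 0.4612  0.9336  0.0207  1.9679 -0.0697  0.2412  0.2995] F [-0.6169  0.3961  0.3983] open 0.405955498986937
shift [ 0.002  -0.      0.0006] rotvec [-0.0211 -0.0051 -0.0448]
```

Opening is 35.7 mm, which matches the 36 mm width. Lifting.

Request:
{"fn": "carry_out", "kwargs": {
  "commands": [
    [0,0,-0.01,0,0,0],
    [0,0,-0.03,0,0,0],
    [0,0,-0.06,0,0,0],
    [0,0,-0.09,0,0,0],
    [0,0,-0.12,0,0,0],
    [0,0,-0.12,0,0,0],
    [0,0,-0.12,0,0,0]
  ]
}}

```text
clock: 5.85
tool_pos: [0.4554, -0.2849, 0.1423]
eef_rot: [0.787, 0.617, 0.0, 0.001]
contact_force: [-1.0, -0.0, -1.8]
opening: 0.407
```

```bash
python3 - <<'E'
from h import *
s=r.snapshot("scene"); cv2.imwrite("pics/s1.png",s["img"])
E
python3 go.py 0.48 -0.05 0.141 -45;python3 go.py 0.5468 0.2445 0.141 -81.7
```

```text
clock 5.9 pos [ 0.4548 -0.2846  0.1414] jaw -13.834240336437345 q [ 0.4456  0.7204  0.0459  1.9292 -0.0643  0.4942  0.2953] F [ 0.1589  0.2729 -2.8102] open 0.404762622898091
shift [ 0.2338 -0.0316  0.0005] rotvec [-0.0515 -0.0113 31.1657]
clock 5.9 pos [ 0.4548 -0.2846  0.1414] jaw -13.834240336437345 q [ 0.4456  0.7204  0.0459  1.9292 -0.0643  0.4942  0.2953] F [ 0.1589  0.2729 -2.8102] open 0.404762622898091
shift [ 0.5357 -0.0372  0.0006] rotvec [-0.055   0.0058 67.8657]
```

View pics/s1.png

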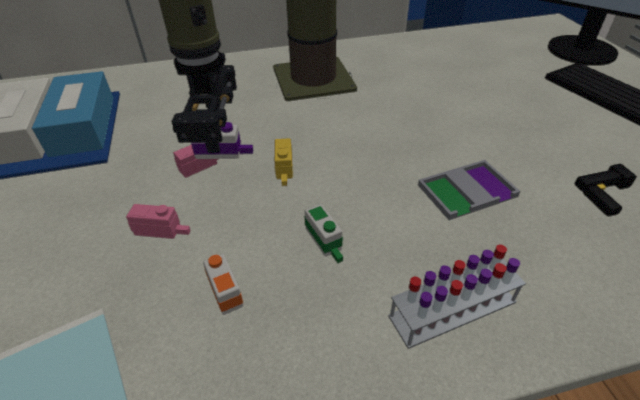

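The purple pack is held level at (220,145) in the scene view, and nothing else has moved. Carrying it over to the tray.

Request:
{"fn": "carry_out", "kwargs": {
  "commands": [
    [0.04,-0.003,0,0,0,6],
    [0.09,-0.006,0,0,0,12],
    [0.135,-0.009,0,0,0,18],
    [0.18,-0.012,0,0,0,24],
    [0.225,-0.016,0,0,0,30],
    [0.27,-0.019,0,0,0,36],
    [0.315,-0.022,0,0,0,42],
    [0.36,-0.025,0,0,0,48],
    [0.405,-0.028,0,0,0,54],
    [0.45,-0.031,0,0,0,60],
    [0.495,-0.034,0,0,0,64],
    [0.535,-0.037,0,0,0,67.9]
  ]
}}

```text
clock: 7.1
tool_pos: [0.5461, 0.2459, 0.1398]
eef_rot: [0.997, 0.072, -0.001, 0.001]
contact_force: [0.7, 0.7, -2.5]
opening: 0.407
```

Request:
{"fn": "carry_out", "kwargs": {
  "commands": [
    [0,0,0,0,0,0],
    [0,0,0,0,0,0],
    [0,0,0,0,0,0]
  ]
}}

```text
clock: 7.4
tool_pos: [0.5466, 0.2414, 0.1408]
eef_rot: [0.997, 0.071, -0.001, 0.001]
contact_force: [0.4, -0.5, -2.1]
opening: 0.407
```

```bash
python3 - <<'E'
from h import *
for n in("top","scene"):
    s=r.snapshot(n); cv2.imwrite(f"pics/{n}2.png",s["img"]); pickle.dump({k:np.array(s[k]) for k in("img","intrinsics","extrinsics")},open(n+"2.pkl","wb"))
E
python3 go.py 0.5468 0.2445 0.05 -81.7
python3 -c "
import cv2,numpy as np
a=cv2.resize(cv2.imread('pics/top2.png')[120:270,110:260],None,fx=2.6,fy=2.6);b=cv2.resize(cv2.imread('pics/scene2.png')[80:230,380:530],None,fx=2.6,fy=2.6)
cv2.imwrite('pics/c2.png',np.hstack([a,b]))"
```

```text
clock 7.5 pos [0.5472 0.2412 0.1414] jaw -81.90728135816384 q [-0.7981  0.8589  0.5658  1.7578 -0.6577  0.7243 -1.3093] F [-0.1948 -0.474  -1.7381] open 0.4079571637096394
shift [ 0.0002 -0.0034  0.0914] rotvec [ 0.0664  0.0624 -0.2073]
```

View pics/c2.png

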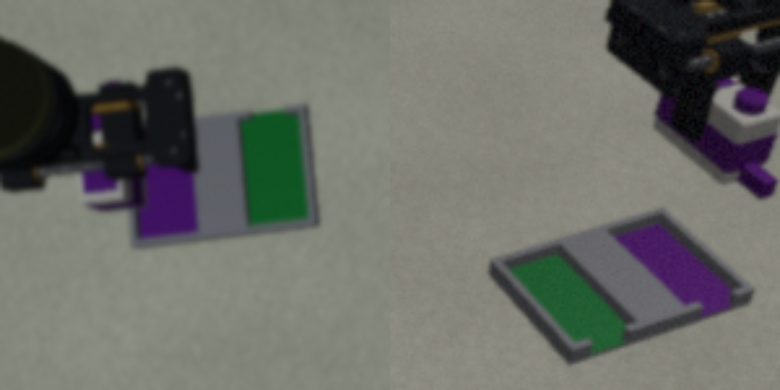

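The pack is upright with the tab toward the slot end. Lowering it to just above the walls to check the fit.

Request:
{"fn": "carry_out", "kwargs": {
  "commands": [
    [0,-0.003,0.02,0,0,0],
    [0,-0.003,0.05,0,0,0],
    [0,-0.003,0.075,0,0,0],
    [0,-0.003,0.09,0,0,0],
    [0,-0.003,0.094,0,0,0],
    [0,-0.003,0.094,0,0,0],
    [0,-0.003,0.094,0,0,0]
  ]
}}

```text
clock: 8.2
tool_pos: [0.5479, 0.2461, 0.0488]
eef_rot: [0.997, 0.072, 0.001, -0.0]
contact_force: [-0.3, 1.2, -1.7]
opening: 0.405
```

```bash
python3 - <<'E'
from h import *
for n in("top","scene"):
    s=r.snapshot(n); cv2.imwrite(f"pics/{n}3.png",s["img"]); pickle.dump({k:np.array(s[k]) for k in("img","intrinsics","extrinsics")},open(n+"3.pkl","wb"))
E
python3 go.py 0.5468 0.2445 0.026 -81.7
python3 -c "
import cv2,numpy as np
a=cv2.resize(cv2.imread('pics/top3.png')[120:270,110:260],None,fx=2.6,fy=2.6);b=cv2.resize(cv2.imread('pics/scene3.png')[100:250,400:550],None,fx=2.6,fy=2.6)
cv2.imwrite('pics/c3.png',np.hstack([a,b]))"
```

```text
clock 8.3 pos [0.5477 0.2465 0.0489] jaw -81.74342402590284 q [-0.7427  0.9836  0.446   1.7855 -0.7576  0.5494 -1.2324] F [-0.7853 -0.6173 -0.9043] open 0.40692410542594976
shift [-0.0013  0.0018  0.0229] rotvec [-0.0264 -0.1208 -0.0435]
```

View pics/c3.png

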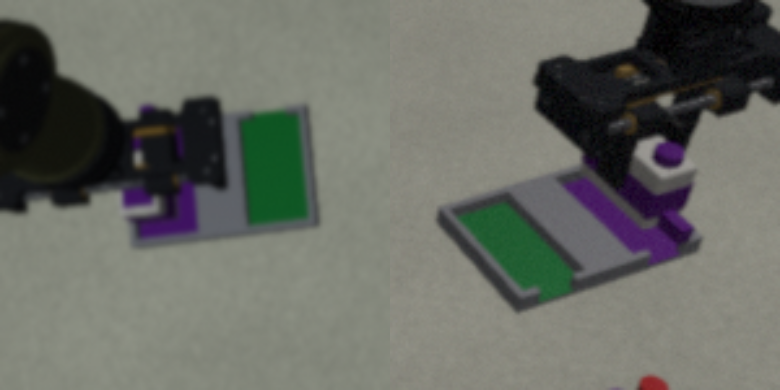

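```bash
cat > ov.py <<'E'
from h import *
def box(x0,x1,y0,y1,z): return np.array([[x0,y0,z],[x1,y0,z],[x1,y1,z],[x0,y1,z]])
def tf(P,x,y,yaw,z=0):
    c,s=np.cos(np.radians(yaw)),np.sin(np.radians(yaw)); return np.c_[P[:,0]*c-P[:,1]*s+x,P[:,0]*s+P[:,1]*c+y,P[:,2]+z]
TR=[box(-.056,.056,-.084,.084,.016),box(-.05,.05,.022,.078,.004),box(-.05,.05,-.078,-.022,.004),box(.05,.056,.034,.066,.004),box(.05,.056,-.066,-.034,.004)]
a=np.linspace(0,6.283,24)
PK=[box(-.04,.04,-.018,.018,.052),box(-.04,.04,-.018,.018,0),box(.04,.064,-.006,.006,.016),np.c_[.024+.011*np.cos(a),.011*np.sin(a),.062+0*a]]
def draw(s,items,crop,f,out):
    x0,y0,w,h=crop; im=cv2.resize(s["img"][y0:y0+h,x0:x0+w],None,fx=f,fy=f,interpolation=cv2.INTER_CUBIC)
    for polys,pose in items:
        for P in polys:
            u=(proj(s,tf(P,*pose))-[x0,y0]+.5)*f-.5
            cv2.polylines(im,[np.round(u*8).astype(np.int32)],True,(0,255,255),1,cv2.LINE_AA,3)
    cv2.imwrite(out,im); return im
E
python3 - <<'E'
from ov import *
L=lambda n:pickle.load(open(n+".pkl","rb"))
t=(TR,(.554,.195,8.3))
A=draw(L("top0"),[t],(140,145,110,85),3.6,"pics/a.png")
B=draw(L("scene0"),[t],(410,145,110,85),3.6,"pics/b.png")
C=draw(L("scene3"),[t,(PK,(.5477,.2465,8.3,.0273))],(410,130,110,85),3.6,"pics/c.png")
D=draw(L("top3"),[t,(PK,(.5477,.2465,8.3,.0273))],(140,145,110,85),3.6,"pics/d.png")
cv2.imwrite("pics/ov3.png",np.vstack([np.hstack([A,B]),np.hstack([D,C])])[:600,:800])
E
```

```text
(no output)
```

View pics/ov3.png

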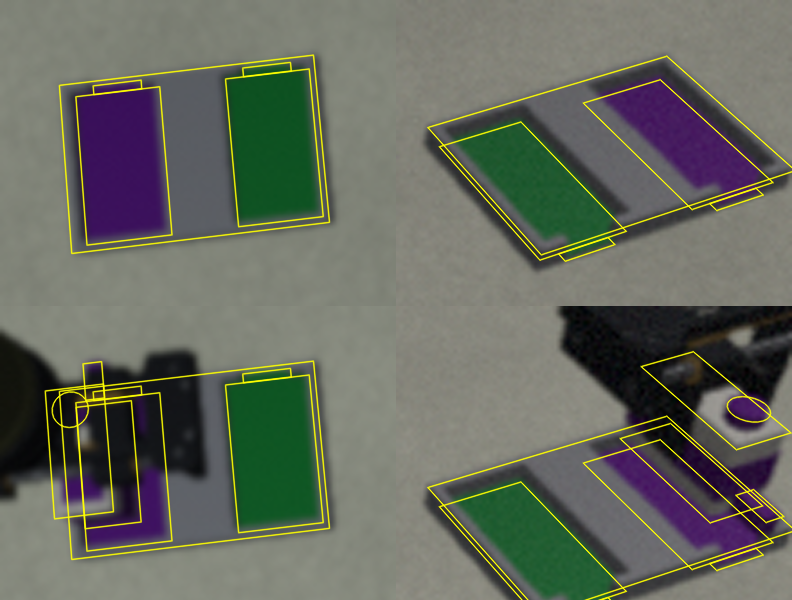

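The tray overlay fits the top outline and slots, and the cap and tab overlays agree with the held pack. The pack is within 2 mm of the bay axis, so I'll lower it with a small correction.

Request:
{"fn": "carry_out", "kwargs": {
  "commands": [
    [-0.001,0.002,0.005,0,0,0],
    [-0.001,0.002,0.01,0,0,0],
    [-0.001,0.002,0.014,0,0,0],
    [-0.001,0.002,0.017,0,0,0],
    [-0.001,0.002,0.02,0,0,0],
    [-0.001,0.002,0.022,0,0,0],
    [-0.001,0.002,0.022,0,0,0],
    [-0.001,0.002,0.022,0,0,0]
  ]
}}

```text
clock: 9.1
tool_pos: [0.5463, 0.2442, 0.0257]
eef_rot: [0.997, 0.072, 0.0, -0.0]
contact_force: [-0.3, 0.4, -1.5]
opening: 0.406
```

```bash
python3 go.py 0.5468 0.2445 0.0255 -81.7
```

```text
clock 9.1 pos [0.5463 0.2442 0.0257] jaw -81.74201504483996 q [-0.7233  1.0147  0.4123  1.7917 -0.7796  0.5053 -1.2101] F [-0.2979  0.4024 -1.4535] open 0.40573026153226127
shift [ 0.0005 -0.0002  0.0002] rotvec [-0.0007 -0.0148 -0.042 ]
```

Request:
{"fn": "carry_out", "kwargs": {
  "commands": [
    [0,0,0.001,0,0,0],
    [0,0,0.001,0,0,0],
    [0,0,0.001,0,0,0]
  ]
}}

```text
clock: 9.4
tool_pos: [0.5463, 0.2442, 0.0257]
eef_rot: [0.997, 0.072, 0.0, -0.0]
contact_force: [-2.1, -0.2, 6.5]
opening: 0.405
```

Request:
{"fn": "carry_out", "kwargs": {
  "commands": [
    [0,0,0,0,0,0],
    [0,0,0,0,0,0],
    [0,0,0,0,0,0],
    [0,0,0,0,0,0],
    [0,0,0,0,0,0],
    [0,0,0,0,0,0]
  ],
  "fingers": 0
}}

```text
clock: 10.0
tool_pos: [0.5462, 0.2442, 0.0246]
eef_rot: [0.997, 0.072, -0.0, -0.0]
contact_force: [-0.3, 0.5, -0.1]
opening: 0.924
```

Request:
{"fn": "carry_out", "kwargs": {
  "commands": [
    [0,0,-0.02,0,0,0],
    [0,0,-0.05,0,0,0],
    [0,0,-0.09,0,0,0],
    [0,0,-0.12,0,0,0],
    [0,0,-0.12,0,0,0],
    [0,0,-0.12,0,0,0]
  ]
}}

```text
clock: 10.6
tool_pos: [0.5461, 0.2445, 0.145]
eef_rot: [0.997, 0.072, 0.0, -0.0]
contact_force: [0.1, -0.6, -0.8]
opening: 0.998
```

```bash
python3 go.py 0.607 -0.1255 0.14 -75.5
```

```text
clock 10.6 pos [0.5461 0.2445 0.145 ] jaw -81.7253468202025 q [-0.8059  0.8543  0.5709  1.7566 -0.6583  0.73   -1.3106] F [ 0.1456 -0.5648 -0.7994] open 0.9982545055998625
shift [0.007  0.3749 0.0047] rotvec [-0.038  -0.037  -6.2254]
```

Purple met the floor at 6.5 N and was released. Moving to green.

Request:
{"fn": "carry_out", "kwargs": {
  "commands": [
    [0.001,0.04,0.001,0,0,-2],
    [0.003,0.09,0.002,0,0,-4],
    [0.004,0.14,0.003,0,0,-6.2],
    [0.005,0.19,0.004,0,0,-6.2],
    [0.006,0.24,0.005,0,0,-6.2],
    [0.007,0.29,0.005,0,0,-6.2],
    [0.007,0.33,0.005,0,0,-6.2],
    [0.007,0.36,0.005,0,0,-6.2],
    [0.007,0.375,0.005,0,0,-6.2],
    [0.007,0.375,0.005,0,0,-6.2],
    [0.007,0.375,0.005,0,0,-6.2],
    [0.007,0.375,0.005,0,0,-6.2]
  ]
}}

```text
clock: 11.8
tool_pos: [0.6069, -0.1227, 0.139]
eef_rot: [0.992, 0.128, -0.0, -0.001]
contact_force: [-0.0, 0.3, 0.3]
opening: 0.997
```

```bash
python3 go.py 0.607 -0.1255 0.021 -75.5; python3 - <<'E'
from ov import *
L=lambda n:pickle.load(open(n+".pkl","rb"))
for n in("top","scene"):
    s=r.snapshot(n); pickle.dump({k:np.array(s[k]) for k in("img","intrinsics","extrinsics")},open(n+"4.pkl","wb"))
t=(TR,(.554,.195,8.3)); p=(PK,(.5463,.2443,8.3,.004)); g=(PK,(.607,-.1255,14.5,0))
A=draw(L("top4"),[t,p],(140,145,110,85),3.6,"pics/a.png")
B=draw(L("scene4"),[t,p],(410,135,110,85),3.6,"pics/b.png")
C=draw(L("top0"),[g],(280,125,110,85),3.6,"pics/c.png")
D=draw(L("scene0"),[g],(270,190,110,85),3.6,"pics/d.png")
cv2.imwrite("pics/ov4.png",np.vstack([np.hstack([A,B]),np.hstack([C,D])]))
E
```

```text
clock 11.8 pos [ 0.6069 -0.1227  0.139 ] jaw -75.34452196897995 q [-0.1181  0.8582  0.4566  1.689  -0.5322  0.7229 -0.7059] F [-0.0152  0.2957  0.3485] open 0.9969423338032083
shift [-0.0005  0.0031  0.118 ] rotvec [-0.156   0.0334  0.1555]
```

View pics/ov4.png

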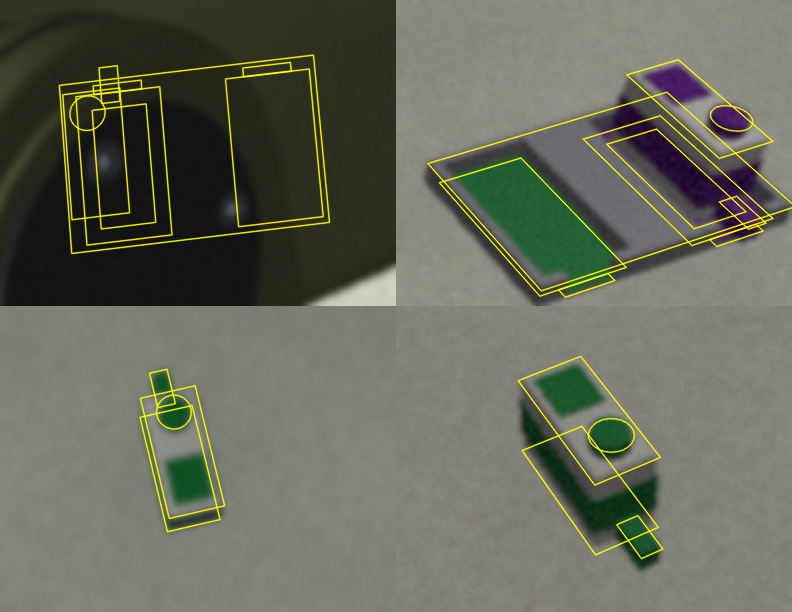

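Purple stands upright in its bay with the tab through the slot, at (740,212) in the upper-right crop. The green overlay fits in both views. Descending on green.

Request:
{"fn": "carry_out", "kwargs": {
  "commands": [
    [0,0.003,0.02,0,0,0],
    [0,0.003,0.05,0,0,0],
    [0,0.003,0.08,0,0,0],
    [0,0.003,0.1,0,0,0],
    [0,0.003,0.11,0,0,0],
    [0,0.003,0.118,0,0,0],
    [0,0.003,0.118,0,0,0],
    [0,0.003,0.118,0,0,0]
  ]
}}

```text
clock: 12.7
tool_pos: [0.6084, -0.1289, 0.0225]
eef_rot: [0.992, 0.126, 0.001, 0.0]
contact_force: [-0.0, 0.1, 0.3]
opening: 1.005
```

```bash
python3 go.py 0.607 -0.1255 0.021 -75.5
```

```text
clock 12.7 pos [ 0.6084 -0.1289  0.0225] jaw -75.53034676939704 q [-0.0486  1.021   0.3398  1.7162 -0.6184  0.5121 -0.6295] F [-0.0055  0.053   0.2983] open 1.0048225758391254
shift [-0.0005 -0.0036  0.0015] rotvec [ 0.04   -0.073  -0.0303]
```

Request:
{"fn": "carry_out", "kwargs": {
  "commands": [
    [0,-0.003,0.001,0,0,0],
    [0,-0.003,0.001,0,0,0]
  ]
}}

```text
clock: 12.9
tool_pos: [0.6073, -0.1252, 0.0213]
eef_rot: [0.992, 0.126, 0.0, -0.0]
contact_force: [-0.9, -0.1, 0.2]
opening: 1.002
```

Request:
{"fn": "carry_out", "kwargs": {
  "commands": [
    [0,0,0,0,0,0],
    [0,0,0,0,0,0],
    [0,0,0,0,0,0],
    [0,0,0,0,0,0],
    [0,0,0,0,0,0],
    [0,0,0,0,0,0],
    [0,0,0,0,0,0],
    [0,0,0,0,0,0],
    [0,0,0,0,0,0],
    [0,0,0,0,0,0]
  ],
  "fingers": 255
}}

```text
clock: 13.9
tool_pos: [0.6069, -0.1259, 0.0207]
eef_rot: [0.992, 0.126, -0.0, -0.0]
contact_force: [-0.1, -0.0, -1.1]
opening: 0.406
```

```bash
python3 go.py 0.607 -0.1255 0.021 -75.5
```

```text
clock 13.9 pos [ 0.6069 -0.1259  0.0207] jaw -75.54391043019135 q [-0.052   1.0225  0.3373  1.721  -0.6209  0.507  -0.6308] F [-0.0946 -0.0112 -1.1319] open 0.40565449012542015
shift [ 0.0002 -0.0004 -0.0003] rotvec [-0.0061  0.0033 -0.0439]
```

Gripped at 35.7 mm. Lifting.

Request:
{"fn": "carry_out", "kwargs": {
  "commands": [
    [0,0,-0.01,0,0,0],
    [0,0,-0.03,0,0,0],
    [0,0,-0.06,0,0,0],
    [0,0,-0.09,0,0,0],
    [0,0,-0.12,0,0,0],
    [0,0,-0.12,0,0,0],
    [0,0,-0.12,0,0,0]
  ]
}}

```text
clock: 14.6
tool_pos: [0.607, -0.1257, 0.1413]
eef_rot: [0.992, 0.126, 0.0, -0.0]
contact_force: [-0.2, -0.1, -2.7]
opening: 0.404
```

```bash
python3 go.py 0.5612 0.1455 0.14 -81.7
```

```text
clock 14.6 pos [ 0.607  -0.1257  0.1413] jaw -75.53136072428151 q [-0.1174  0.8562  0.4627  1.688  -0.5338  0.7254 -0.7036] F [-0.197  -0.0947 -2.6563] open 0.40387621456400286
shift [ 0.0234 -0.274   0.0013] rotvec [-0.0049 -0.0521  6.1686]
```

Request:
{"fn": "carry_out", "kwargs": {
  "commands": [
    [0.003,-0.03,0,0,0,1],
    [0.006,-0.07,0,0,0,2],
    [0.01,-0.115,0,0,0,3],
    [0.014,-0.16,0,0,0,4],
    [0.018,-0.205,0,0,0,5],
    [0.021,-0.245,0,0,0,6.2],
    [0.023,-0.265,0,0,0,6.2],
    [0.023,-0.274,0,0,0,6.2],
    [0.023,-0.274,0,0,0,6.2],
    [0.023,-0.274,0,0,0,6.2],
    [0.023,-0.274,0,0,0,6.2]
  ]
}}

```text
clock: 15.7
tool_pos: [0.5612, 0.1427, 0.1407]
eef_rot: [0.998, 0.07, 0.0, 0.001]
contact_force: [0.5, -1.0, -0.9]
opening: 0.408
```

```bash
python3 go.py 0.5612 0.1455 0.048 -81.7
```

```text
clock 15.7 pos [0.5612 0.1427 0.1407] jaw -81.9363992836436 q [-0.6273  0.8334  0.538   1.8172 -0.65    0.6748 -1.14  ] F [ 0.4843 -1.0037 -0.8568] open 0.40794765902758157
shift [ 0.0004 -0.0029  0.0927] rotvec [ 0.0802 -0.0007 -0.2364]
```

Request:
{"fn": "carry_out", "kwargs": {
  "commands": [
    [0,-0.001,0.02,0,0,0],
    [0,-0.001,0.05,0,0,0],
    [0,-0.001,0.075,0,0,0],
    [0,-0.001,0.088,0,0,0],
    [0,-0.001,0.092,0,0,0],
    [0,-0.001,0.092,0,0,0],
    [0,-0.001,0.092,0,0,0],
    [0,-0.001,0.092,0,0,0]
  ]
}}

```text
clock: 16.5
tool_pos: [0.5615, 0.1462, 0.0498]
eef_rot: [0.997, 0.072, 0.001, -0.0]
contact_force: [-0.2, 0.1, -1.0]
opening: 0.404
```

```bash
python3 go.py 0.5612 0.1455 0.025 -81.7; python3 - <<'E'
from ov import *
s=r.snapshot("scene"); st=r.get_state(); p=st["tool_pos"]
draw(s,[(TR,(.554,.195,8.3)),(PK,(p[0],p[1],8.3,p[2]-.0207))],(400,110,140,110),4,"pics/ov5.png")
E
```

```text
clock 16.5 pos [0.5615 0.1462 0.0498] jaw -81.74425294228898 q [-0.5611  0.9586  0.4063  1.8479 -0.7523  0.4926 -1.0565] F [-0.1745  0.0656 -0.991 ] open 0.4040194711000302
shift [-0.0004  0.0006  0.0248] rotvec [-0.0062 -0.1137 -0.0443]
```

View pics/ov5.png

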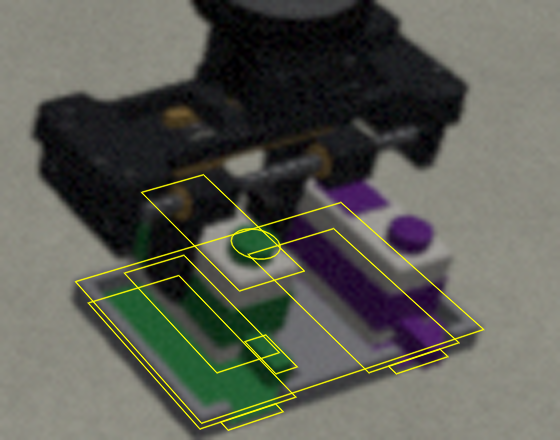

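The green overlay matches the held pack, whose tab is above its slot at (265,350), and the hand clears the purple pack. Lowering.

Request:
{"fn": "carry_out", "kwargs": {
  "commands": [
    [0,0.001,0.006,0,0,0],
    [0,0.001,0.012,0,0,0],
    [0,0.001,0.016,0,0,0],
    [0,0.001,0.019,0,0,0],
    [0,0.001,0.022,0,0,0],
    [0,0.001,0.024,0,0,0],
    [0,0.001,0.024,0,0,0],
    [0,0.001,0.024,0,0,0]
  ]
}}

```text
clock: 17.35
tool_pos: [0.561, 0.1452, 0.0247]
eef_rot: [0.997, 0.072, 0.0, -0.0]
contact_force: [-0.4, -0.4, -1.1]
opening: 0.406
```

Request:
{"fn": "carry_out", "kwargs": {
  "commands": [
    [0,0,0.001,0,0,0],
    [0,0,0.001,0,0,0],
    [0,0,0.001,0,0,0]
  ]
}}

```text
clock: 17.65
tool_pos: [0.561, 0.1452, 0.0246]
eef_rot: [0.997, 0.072, 0.0, -0.0]
contact_force: [-2.6, -0.1, 6.4]
opening: 0.41
```

```bash
python3 go.py 0.5612 0.1455 0.0247 -81.7
```

```text
clock 17.65 pos [0.561  0.1452 0.0246] jaw -81.75058490654773 q [-0.5385  0.9949  0.3674  1.8499 -0.7762  0.4451 -1.0338] F [-2.6437 -0.109   6.3993] open 0.41019682989509537
shift [ 0.0003 -0.0003 -0.0001] rotvec [-0.0285 -0.0316 -0.0506]
```

On the floor at 6.4 N. Releasing, rising and moving aside for a clear view.

Request:
{"fn": "carry_out", "kwargs": {
  "commands": [
    [0,0,0,0,0,0],
    [0,0,0,0,0,0],
    [0,0,0,0,0,0],
    [0,0,0,0,0,0],
    [0,0,0,0,0,0],
    [0,0,0,0,0,0],
    [0,0,0,0,0,0]
  ],
  "fingers": 0
}}

```text
clock: 18.35
tool_pos: [0.5608, 0.1451, 0.0237]
eef_rot: [0.997, 0.072, -0.0, -0.0]
contact_force: [0.7, -0.5, -0.2]
opening: 0.993
```

Request:
{"fn": "carry_out", "kwargs": {
  "commands": [
    [0,0,-0.02,0,0,0],
    [0,0,-0.05,0,0,0],
    [0,0,-0.09,0,0,0],
    [0,0,-0.13,0,0,0],
    [0,0.04,-0.17,0,0,0],
    [0,0.09,-0.19,0,0,0],
    [0,0.14,-0.2,0,0,0],
    [0,0.19,-0.2,0,0,0],
    [0,0.24,-0.2,0,0,0],
    [0,0.28,-0.2,0,0,0],
    [0,0.3,-0.2,0,0,0],
    [0,0.3,-0.2,0,0,0]
  ]
}}

```text
clock: 19.55
tool_pos: [0.6032, -0.1571, 0.2241]
eef_rot: [0.998, 0.068, 0.0, 0.002]
contact_force: [-0.1, -0.3, 0.3]
opening: 1.001
```

```bash
python3 - <<'E'
from ov import *
t=(TR,(.554,.195,8.3)); p=(PK,(.5463,.2443,8.3,.004)); g=(PK,(.561,.1452,8.3,.004))
T=r.snapshot("top"); S=r.snapshot("scene")
A=draw(T,[],(140,145,110,85),3.6,"pics/a.png");B=draw(S,[],(410,135,110,85),3.6,"pics/b.png")
C=draw(T,[t,p,g],(140,145,110,85),3.6,"pics/c.png");D=draw(S,[t,p,g],(410,135,110,85),3.6,"pics/d.png")
cv2.imwrite("pics/ov6.png",np.vstack([np.hstack([A,B]),np.hstack([C,D])])); cv2.imwrite("pics/s6.png",S["img"])
c,s_=np.cos(np.radians(8.3)),np.sin(np.radians(8.3))
for n,s in(("top",T),("scene",S)):
  for l in("purple_pack","green_pack","orange_pack"):
    for d in r.spot_point(s,l):
        x=np.array(d["xyz"]); e=x[:2]-[.554,.195]; print(n,l,round(d["p"],2),x,"tray",np.array([c*e[0]+s_*e[1],-s_*e[0]+c*e[1]]))
E
```

```text
top purple_pack 0.97 [ 0.3315 -0.3438 -0.0009] tray [-0.2979 -0.501 ]
top purple_pack 0.71 [ 0.5054 -0.4249 -0.0001] tray [-0.1376 -0.6064]
top purple_pack 0.64 [ 0.3802 -0.1578 -0.0012] tray [-0.2229 -0.324 ]
top orange_pack 0.73 [ 0.6793 -0.3107 -0.0022] tray [ 0.051  -0.5185]
scene purple_pack 0.71 [0.5456 0.2448 0.0067] tray [-0.0011  0.0505]
scene purple_pack 0.65 [ 0.3802 -0.154  -0.0008] tray [-0.2224 -0.3203]
scene purple_pack 0.62 [ 0.329  -0.3443 -0.0003] tray [-0.3005 -0.5012]
scene purple_pack 0.58 [ 0.5005 -0.4246 -0.0006] tray [-0.1424 -0.6054]
scene green_pack 0.87 [0.5631 0.1431 0.0047] tray [ 0.0015 -0.0527]
scene orange_pack 0.7 [ 0.6798 -0.3111  0.001 ] tray [ 0.0514 -0.519 ]
```

View pics/ov6.png

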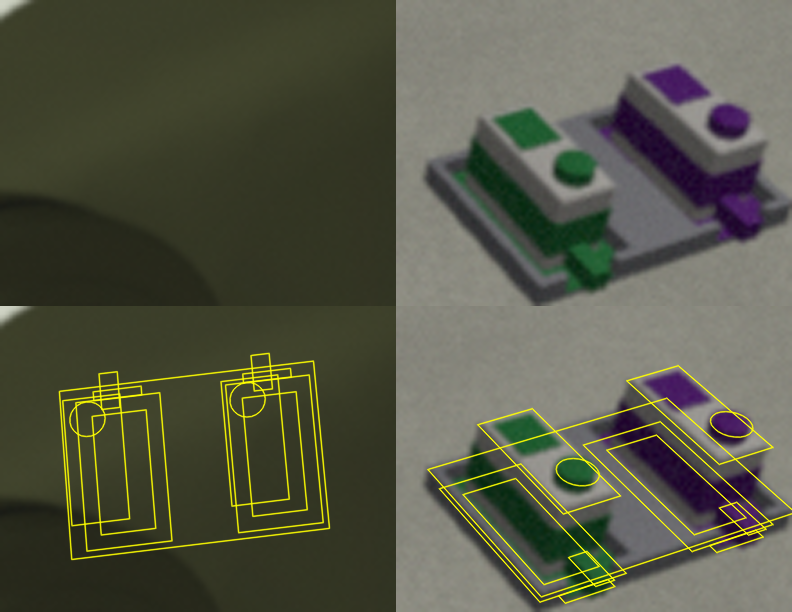

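View pics/s6.png

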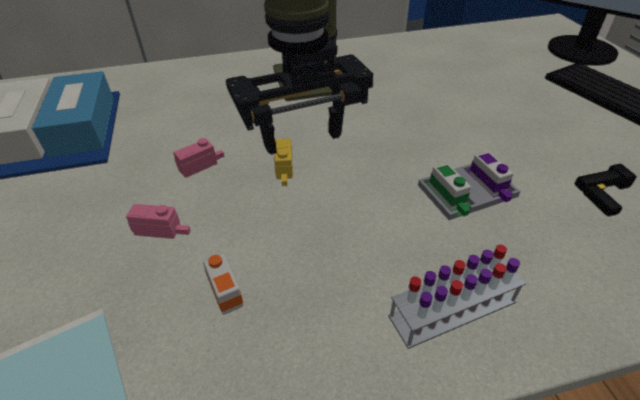

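Both packs stand flat in their bays with tabs through the slots: green at (450,187), purple at (491,175). Orange is unmoved at (223,282), and the arm is clear. Handing in.

```bash
python3 -c "
from plant import r
print(r.get_state()['clock'], r.finish_job())"
```

```text
the job is handed in; nothing more can be done
19.95 None
```

Both packs are loaded: purple in the purple bay and green in the green bay. Each was set down until it touched the floor (about 6.5 N) and then released. I handed the job in at 19.95 s of the 54 s allowed.

- **Position:** in the last scene picture the network put the purple pack at (-1, +50) mm and the green pack at (+2, -53) mm in the tray frame. The bay centres are at (0, ±50) mm and the limit is 15 mm. Both packs look upright, with their tabs through the slots.
- **Orange pack and look-alikes:** the orange pack's position agrees with its first measurement to about 5 mm, roughly the network's accuracy. I left the pink and yellow look-alikes alone; they have not moved.
- **What did not check:** the arm blocked the top camera's view of the tray at the end, so the final check rests on the scene camera and the tool poses at release. The two agree within about 3 mm.

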